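Sort the full washer box from the empty one by its weight

TASK

On the shed bench stand two sealed yellow boxes with black lids that look alike: one is full of washers, the other is empty. Lift them to feel which is which, and stand the full one upright in the green tray and the empty one upright in the red tray, flat on the tray floor. Set the boxes down, do not drop them.

Things in the scene. Friction and masses are not known exactly. Their poses are not given: they have to be found in the camera images.
- box_a_center (a point): a sealed yellow box with black lid and blank white label, upright; 90 mm long (its x axis), 58 wide (y), 70 high (z up). This point: its centre, 35 mm up. Rigid sides; grip across the 58 mm. Load centred. Full: 0.45 to 0.65 kg (4.4 to 6.4 N); empty: 0.09 to 0.11 kg (1 N). One of the two is full; which one changes by run whatever its name or place, and is told only by lift force.
- box_b_center (a point): a sealed yellow box with black lid and blank white label, upright; 90 mm long (its x axis), 58 wide (y), 70 high (z up). This point: its centre, 35 mm up. Rigid sides; grip across the 58 mm. Load centred. Full: 0.45 to 0.65 kg (4.4 to 6.4 N); empty: 0.09 to 0.11 kg (1 N). One of the two is full; which one changes by run whatever its name or place, and is told only by lift force.
- tray_full: green plastic tray, fixed to the bench, for the full box: 160 mm (its x axis) by 190 mm (its y axis) outside, 30 mm high, walls 5 mm, floor 5 mm thick, open on top, 150 by 180 mm inside. Origin: centre of its underside, on the bench. It may be the left or the right tray.
- tray_empty: red plastic tray, fixed to the bench, for the empty box: 160 mm (its x axis) by 190 mm (its y axis) outside, 30 mm high, walls 5 mm, floor 5 mm thick, open on top, 150 by 180 mm inside. Origin: centre of its underside, on the bench. It may be the left or the right tray.

How it is judged:
At the end, for the whole second after the job is handed in: The full box (over 2.5 N on its tray) is in the green tray and the empty one in the red tray; each centre within 70 mm (x) and 85 mm (y) of its tray's centre and under 50 mm above the tray's underside, upright within 10 degrees, and at rest (((x of box_a_center in the frame of tray_full between -0.07 and 0.07 m and y of box_a_center in the frame of tray_full between -0.085 and 0.085 m and z of box_a_center in the frame of tray_full below 0.05 m and contact force between box_a and tray_full above 2.5 N) or (x of box_a_center in the frame of tray_empty between -0.07 and 0.07 m and y of box_a_center in the frame of tray_empty between -0.085 and 0.085 m and z of box_a_center in the frame of tray_empty below 0.05 m and contact force between box_a and tray_empty below 2.5 N)) and angle between each of box_a_center, box_b_center's own z axis and vertical below 0.17 rad and linear speed of each of box_a, box_b below 0.03 m/s and ((x of box_b_center in the frame of tray_full between -0.07 and 0.07 m and y of box_b_center in the frame of tray_full between -0.085 and 0.085 m and z of box_b_center in the frame of tray_full below 0.05 m and contact force between box_b and tray_full above 2.5 N) or (x of box_b_center in the frame of tray_empty between -0.07 and 0.07 m and y of box_b_center in the frame of tray_empty between -0.085 and 0.085 m and z of box_b_center in the frame of tray_empty below 0.05 m and contact force between box_b and tray_empty below 2.5 N))); the robot touches nothing.
It fails at once if a yellow box is dropped (it falls freely through more than about 25 mm, reaching 0.7 m/s) (linear speed of box_a above 0.7 m/s and contact force between box_a and the fingers below 0.2 N).
It fails at once if a yellow box is dropped (it falls freely through more than about 25 mm, reaching 0.7 m/s) (linear speed of box_b above 0.7 m/s and contact force between box_b and the fingers below 0.2 N).
It also fails if it takes over 61 s, if anything falls off the work surface, if the arm or the gripper's body presses on something with over 40 N, if the wrist force passes 120 N, or if a joint passes its speed limit or range.

ROBOT

A 6-joint arm with a two-finger parallel gripper is mounted at the origin on the work surface. World frame = base frame: x ahead of the robot, y to its left, z up, the work surface at z = 0. Lengths are in m, angles in rad, forces in N, time in s.
With the tool pointing down it reaches from about 0.425 to 0.95 m from the base axis. Payload 3.5 kg.
Tool frame: the origin (TCP) lies midway between the tips of the shut fingers; the grasp point (between the pads) lies 19 mm behind it; x points along the fingers, y is the direction in which the jaws open and shut, and the axes are right-handed (so a half turn about x gives the same grasp; the last joint's range is limited). The gripper opens to 85 mm and grips with 20 to 120 N. Pads are 22 mm wide; open, the fingers measure 114 mm over their backs; the gripper's body (76 mm by 85 mm) begins 54 mm behind the grasp point. The pads swing forward as they close: fully open they stand 13 mm farther back than shut.
Start: joints at [1.191, 0.286, 1.577, -0, 1.279, -0.15], TCP at [0.154, 0.657, 0.231] pointing down, gripper open.
Joint ranges: [-2.77, 2.77], [-0.9, 2.22], [0.21, 2.48], [-1.53, 4.67], [0.24, 2.81], [-2.84, 2.84]. Speed limits (rad/s): [2.79, 2.79, 3.14, 3.14, 3.14, 3.14].

INTERFACE

Orientations are given as a unit quaternion [x, y, z, w].
In Python, from plant import sensors, optics, ctrl gives the robot as it stands.
- The arm moves only by the tool arm_command, never from a script. Its argument "increments" is a list that holds one entry, the list of rows, each a list of 4 numbers: the shift along the tool's x, y, z in cm, then the turn about the tool's x in rad. A call has 1 to 20 rows; each row shifts and turns the commanded pose from where the row before left it, along the tool's axes as they then stand; what a row does not reach is not made up. A row lasts 1/8 s, in which the tool goes at most 62.5 mm and 10.7 degrees, less where a joint would pass 70% of its speed; a pose out of reach is approached as far as the arm can. A call with a gripper value outside its range is refused whole. "grip" is the finger opening in cm, from 0 to 8.54, set as the call begins (left out, the last holds). The fingers move at their own pace and stop on an object; "grip_force" is the grip in N (left out, the last holds). Time passes only in rows, so rows that do not move let the fingers close. It gives the time, the measured TCP pose, the force and the opening at its end, in the units of the state.
- sensors.get_state(): the state, without advancing time (a new reading comes with each control period).
- optics.read_camera(name): name is "scene" or "top" or "wrist"; returns the picture (480x640x3 uint8, blue, green, red); there is no depth.
- optics.camera_model(name): a dict with "camera_matrix" (3x3 intrinsics, pixels), "world_from_camera" (4x4, takes a point from camera to world coordinates); the wrist camera has in their place "mount" (4x4, takes a point from camera to tool coordinates, whose origin is the TCP and whose axes are the tool frame's). Camera axes: x right, y up, looking along -z (the intrinsics and any distortion apply to the point x, -y, -z); pixel columns grow to the right and rows downward; lengths in m; the calibration is good to about 2 mm. A picture is of the moment at which its call begins: read the wrist's pose just before it. camera_model takes no time and is no camera call.
- ctrl.sign_off(): hands the job in, once; it reports no verdict.
Trained networks look in the newest picture that a camera, given by its name, has taken for a name from the list of things; names that differ only in an ending like _2 or _b are one class to them, and where a whole thing is asked for, a point or a joint stands for the part that bears it (a point fixed in the world has none). Each returns a list of dicts, best first, with "conf" (0 to 1); they miss things now and then, are a little off and sometimes report something else, mostly with a low value. They report only what shows in the picture. A call takes as long as a camera call.
- optics.boxes_of(camera, query): "at" ([row, column] in pixels, amid what is visible of it).
- optics.place_of(camera, query): "at" ([row, column] in pixels: a listed point, or the origin of a listed thing).
The state is a dict: "time": time; "qpos": joint angles; "dq": joint speeds; "joint_efforts": joint torques, N m; "eef_pos": TCP position; "tcp_rot": TCP orientation; "contact_force": force on the tool from outside, world axes, zero at the start; "wrist_torque": the same for the moment, N m; "opening": opening from 0.0 (shut) to 1.0 (fully open).
Only numpy, scipy, OpenCV 4.12 (cv2) and the standard library are available. Lean on these libraries where they do the work, as an engineer would, in place of code of your own. Each camera call takes 0.05 s, during which the arm holds its last target.

## Working session

There is one attempt and no reset: what is moved stays moved. The work goes in short steps, Python scripts to look and compute and a tool call to move; the robot and the scene stay as the last step left them, time stands still between calls to the robot, and variables do not carry over. Pictures are saved under pics/ and viewed, and the job is handed in when it is done.

Besides the shell and the picture viewer there is one more tool, called after "Call:" by a JSON object that holds its "name" and its "arguments", one argument or row to a line. arm_command: Moves the arm, as the interface text tells. Its arguments: {"type":"object","properties":{"increments":{"type":"array","items":{"type":"array","items":{"type":"array","items":{"type":"number"}}}},"grip":{"type":"number"},"grip_force":{"type":"number"}},"required":["increments"]}

```bash
mkdir -p pics; ls
cat > h.py <<'E'
import numpy as np, cv2
from plant import sensors, optics, ctrl
from scipy.spatial.transform import Rotation as R
def ray(cam,at,st=None):
    m=optics.camera_model(cam); K=np.array(m["camera_matrix"])
    d=m.get("distortion",m.get("dist_coeffs"))
    p=cv2.undistortPoints(np.array([[[at[1],at[0]]]],float),K,None if d is None else np.array(d,float))[0,0]
    v=np.array([p[0],-p[1],-1.0])
    if "world_from_camera" in m: T=np.array(m["world_from_camera"])
    else:
        T0=np.eye(4);T0[:3,:3]=R.from_quat(st["tcp_rot"]).as_matrix();T0[:3,3]=st["eef_pos"];T=T0@np.array(m["mount"])
    return T[:3,3],T[:3,:3]@v
def hit(cam,at,z,st=None):
    o,d=ray(cam,at,st); return o+d*(z-o[2])/d[2]
E
python3 - <<'E'
from h import *
s=sensors.get_state(); print(s)
for c in ["top","scene"]:
    print(c,{k:np.round(v,4).tolist() if not isinstance(v,str) else v for k,v in optics.camera_model(c).items()})
    im=optics.read_camera(c); cv2.imwrite(f"pics/{c}0.png",im)
    for q,z in [("box_a_center",.035),("tray_full",0),("tray_empty",0)]:
        for d in optics.place_of(c,q): print(c,q,d,hit(c,d["at"],z).round(4))
print(optics.camera_model("wrist"))
E
```

```text
pics
{'time': 0.0, 'qpos': array([ 1.19100393e+00,  2.87213145e-01,  1.57817092e+00, -8.16624432e-06,
        1.27859236e+00, -1.49991503e-01]), 'dq': array([ 1.20356342e-05, -2.86294439e-04,  5.01023720e-04,  5.84279873e-04,
        1.68095655e-04,  2.63582365e-04]), 'joint_efforts': array([ 3.80170904e-04, -4.05979049e+01, -2.92629468e+01, -1.04587959e-04,
        5.89477466e-03, -4.08975520e-07]), 'eef_pos': array([0.15347658, 0.6566495 , 0.22991881]), 'tcp_rot': array([ 0.08025323,  0.70266184, -0.08188146,  0.70222588]), 'contact_force': array([-0.1509155 ,  0.28545945,  0.66182348]), 'wrist_torque': array([-0.02234305, -0.0177279 , -0.05552569]), 'opening': 0.9961417885906884}
top {'camera_matrix': [[469.5987, 0.0, 317.597], [0.0, 469.5987, 238.0858], [0.0, 0.0, 1.0]], 'world_from_camera': [[0.0174, 0.9984, -0.0537, 0.4941], [-0.9987, 0.0148, -0.048, -0.0187], [-0.0471, 0.0545, 0.9974, 0.8291], [0.0, 0.0, 0.0, 1.0]]}
top tray_full {'at': [244.3, 487.1], 'conf': 0.98} [ 0.5323 -0.2741  0.    ]
top tray_empty {'at': [274.1, 158.5], 'conf': 0.59} [0.4699 0.3054 0.    ]
scene {'cam
[... 298 characters left out ...]
374 -0.0579  0.035 ]
scene tray_full {'at': [375.0, 235.4], 'conf': 0.67} [ 0.5365 -0.283   0.    ]
scene tray_empty {'at': [176.7, 354.8], 'conf': 0.72} [0.4763 0.3008 0.    ]
{'camera_matrix': array([[406.70852683,   0.        , 314.30789976],
       [  0.        , 406.70852683, 242.57472808],
       [  0.        ,   0.        ,   1.        ]]), 'mount': array([[-4.00440356e-04,  3.09875991e-01, -9.50776898e-01,
        -1.42229980e-01],
       [ 9.99999895e-01,  3.34067474e-04, -3.12292847e-04,
         8.40725480e-04],
       [ 2.20851582e-04, -9.50776924e-01, -3.09876092e-01,
        -8.01646597e-02],
       [ 0.00000000e+00,  0.00000000e+00,  0.00000000e+00,
         1.00000000e+00]])}
```

View pics/top0.png

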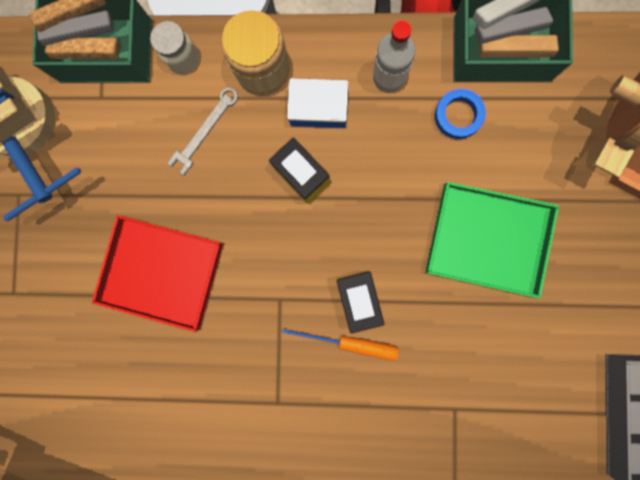

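View pics/scene0.png

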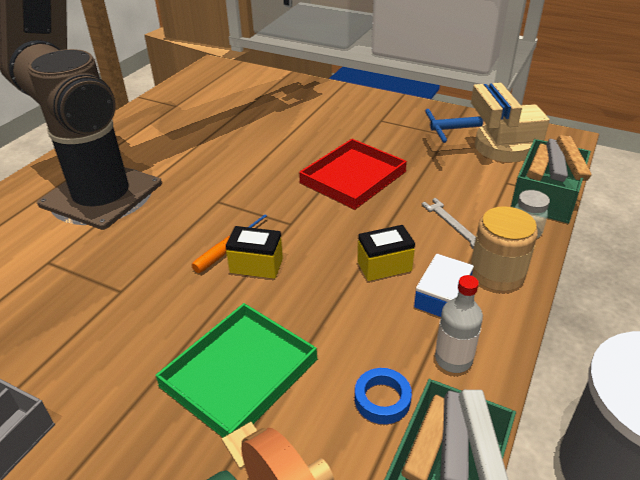

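The top view shows the red tray at about (158,273), the green tray at (491,241), and the boxes at (361,302) and (299,170). The scene view agrees. Next I'll measure the lids.

Run:
```python
from h import *
im=cv2.imread("pics/top0.png").astype(int)
sc=cv2.imread("pics/scene0.png")
def world_rect(cam,c,z):
    w=np.array([hit(cam,[v,u],z)[:2] for u,v in c]); return cv2.minAreaRect((w*1000).astype(np.float32)),w
for (u,v) in [(361,302),(299,170)]:
    s=im[v-40:v+40,u-40:u+40]; mx=s.max(2);
    m=((mx<62)|((s.min(2)>150))).astype(np.uint8)
    n,l,st,ce=cv2.connectedComponentsWithStats(m); k=1+np.argmax(st[1:,4]); mm=(l==k).astype(np.uint8)
    cs,_=cv2.findContours(mm,0,1); c=max(cs,key=cv2.contourArea)[:,0]+[u-40,v-40]
    print("lid",world_rect("top",c,.07)[0])
    # label
    lab=(s.min(2)>150).astype(np.uint8); cs,_=cv2.findContours(lab,0,1); c=max(cs,key=cv2.contourArea)[:,0]+[u-40,v-40]
    print("label",world_rect("top",c,.07)[0])
for nm,ch in (("red",2),("green",1)):
    o=[i for i in range(3) if i!=ch]
    m=((im[...,ch]>60)&(im[...,ch]>2.2*im[...,o].max(2))).astype(np.uint8); m[:100]=0
    cs,_=cv2.findContours(m,0,1); c=max(cs,key=cv2.contourArea)[:,0]
    print(nm,world_rect("top",c,.03)[0])
```

```text
lid ((433.2229309082031, -52.06166458129883), (51.69981002807617, 33.49819564819336), 15.63534927368164)
label ((433.2229309082031, -52.06166458129883), (51.69981002807617, 33.49819564819336), 15.63534927368164)
lid ((651.4539794921875, 51.55622863769531), (51.623321533203125, 33.62248611450195), 45.49863815307617)
label ((651.4539794921875, 51.55622863769531), (51.623321533203125, 33.62248611450195), 45.49863815307617)
red ((472.9579162597656, 296.9544982910156), (195.7518768310547, 160.1251678466797), 76.03751373291016)
green ((489.4522705078125, -349.72265625), (0.0, 0.0), 0.0)
```

Run:
```python
from h import *
im=cv2.imread("pics/top0.png").astype(int)
b,g,r=im[...,0],im[...,1],im[...,2]
m=((g>60)&(g>1.6*r)&(g>1.6*b)).astype(np.uint8); m[:130]=0
cs,_=cv2.findContours(m,0,1); c=max(cs,key=cv2.contourArea)[:,0]
w=np.array([hit("top",[v,u],.03)[:2] for u,v in c]); print(cv2.minAreaRect((w*1000).astype(np.float32)))
sc=cv2.imread("pics/scene0.png")
for u,v in [(253,238),(387,239)]:
    s=sc[v-20:v+20,u-25:u+25]; lab=(s.min(2)>150).astype(np.uint8); cs,_=cv2.findContours(lab,0,1); c=max(cs,key=cv2.contourArea)[:,0]+[u-25,v-20]
    w=np.array([hit("scene",[y,x],.07)[:2] for x,y in c]); print(cv2.minAreaRect((w*1000).astype(np.float32)))
s=sensors.get_state(); M=R.from_quat(s["tcp_rot"]).as_matrix(); print(M.round(3))
def plan(p,q,yaw):  # from pose to
    return
# jaw dir desired = box y axis
for n,a in (("box1",15.6),("box2",45.5),("red",-14),("green",0)):
    jy=np.degrees(np.arctan2(M[1,1],M[0,1])); print(n,"jaw yaw now",jy,"want",a+90, a-90)
```

```text
((540.200439453125, -272.56292724609375), (191.82846069335938, 159.02516174316406), 78.30256652832031)
((431.9873962402344, -53.397552490234375), (50.64503860473633, 32.01068878173828), 15.0567626953125)
((649.72705078125, 50.33952331542969), (50.31509017944336, 31.94832992553711), 44.40298080444336)
[[-0.     0.228  0.974]
 [-0.     0.974 -0.228]
 [-1.    -0.    -0.   ]]
box1 jaw yaw now 76.83422216278187 want 105.6 -74.4
box2 jaw yaw now 76.83422216278187 want 135.5 -44.5
red jaw yaw now 76.83422216278187 want 76 -104
green jaw yaw now 76.83422216278187 want 90 -90
```

Call:
{"name": "arm_command", "arguments": {
  "increments": [
    [[0,-3.4,4.45,0],[0,-3.4,4.45,0],[0,-3.4,4.45,0],[0,-3.4,4.45,0],[0,-3.4,4.45,0],[0,-3.4,4.45,0],[0,-3.4,4.45,0],[0,-3.4,4.45,0],[0,-3.4,4.45,0],[0,-3.4,4.45,0],[0,-3.4,4.45,0],[0,-3.4,4.45,0],[0,-3.4,4.45,0],[0,-3.4,4.45,0],[0,0,0,-0.17],[0,0,0,-0.17],[0,0,0,-0.17],[0,0,0,-0.17],[0,0,0,-0.17],[0,0,0,-0.17]]
  ],
  "grip": 8.5
}}

```text
time: 2.9
eef_pos: [0.6519, 0.0518, 0.2314]
tcp_rot: [-0.274, 0.652, 0.274, 0.652]
contact_force: [0.1, -0.6, -0.9]
opening: 0.999
```

```bash
cat >> h.py <<'E'
def rel(tx,ty,tz,jaw=None):
    s=sensors.get_state(); M=R.from_quat(s["tcp_rot"]).as_matrix()
    y=np.degrees(np.arctan2(M[1,1],M[0,1]))
    print("t",s["time"],"pos",s["eef_pos"].round(4),"jaw",y.round(2),"F",s["contact_force"].round(2),"open",round(s["opening"],3))
    print("tool cm",((M.T@(np.array([tx,ty,tz])-s["eef_pos"]))*100).round(2),"turn",None if jaw is None else round(np.radians((y-jaw+180)%360-180),3))
E
python3 - <<'E'
from h import *
s=sensors.get_state()
im=optics.read_camera("wrist"); cv2.imwrite("pics/w1.png",im)
m=optics.camera_model("wrist")
lab=(im.min(2)>150).astype(np.uint8); cs,_=cv2.findContours(lab,0,1)
for c in cs:
    if cv2.contourArea(c)<400: continue
    w=np.array([hit("wrist",[y,x],.07,s)[:2] for x,y in c[:,0]]); print(cv2.minAreaRect((w*1000).astype(np.float32)))
rel(.6505,.051,.018,135)
E
```

```text
((721.125244140625, 184.4019775390625), (24.4454402923584, 116.96334838867188), 51.920799255371094)
((905.6234130859375, -9.439613342285156), (112.73785400390625, 95.27519226074219), 32.10470199584961)
((759.5877685546875, 23.253398895263672), (93.17980194091797, 65.95165252685547), 88.41082000732422)
((650.4812622070312, 52.49717712402344), (48.41474914550781, 30.650997161865234), 44.73844909667969)
t 2.95 pos [0.6519 0.0518 0.2314] jaw 135.8 F [0.69 0.37 0.13] open 0.998
tool cm [21.34  0.04 -0.16] turn 0.014
```

View pics/w1.png

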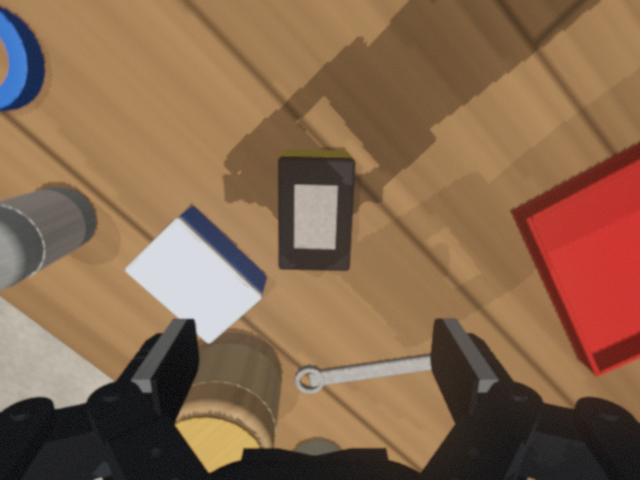

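The wrist view shows the far box centred between the jaws and square to them, with its label at (315,217). I'll go down and grasp.

Call:
{"name": "arm_command", "arguments": {
  "increments": [
    [[4,0,-0.15,0.014],[4,0,0,0],[4,0,0,0],[4,0,0,0],[3,0,0,0],[1.5,0,0,0],[0.8,0,0,0],[0,0,0,0]]
  ]
}}

```text
time: 3.95
eef_pos: [0.6513, 0.0508, 0.0189]
tcp_rot: [-0.268, 0.654, 0.267, 0.655]
contact_force: [0.6, 0.1, 0.1]
opening: 0.992
```

Call:
{"name": "arm_command", "arguments": {
  "increments": [
    [[0,0,0,0],[0,0,0,0],[0,0,0,0],[0,0,0,0],[0,0,0,0],[0,0,0,0],[0,0,0,0]]
  ],
  "grip": 5.0,
  "grip_force": 50
}}

```text
time: 4.82
eef_pos: [0.6519, 0.0509, 0.02]
tcp_rot: [-0.268, 0.654, 0.267, 0.655]
contact_force: [-1.1, 0.7, 6.4]
opening: 0.677
```

Call:
{"name": "arm_command", "arguments": {
  "increments": [
    [[-0.5,0,0,0],[-1,0,0,0],[-1.5,0,0,0],[-2,0,0,0],[0,0,0,0],[0,0,0,0],[0,0,0,0],[0,0,0,0]]
  ]
}}

```text
time: 5.82
eef_pos: [0.6503, 0.0508, 0.0674]
tcp_rot: [-0.267, 0.655, 0.268, 0.654]
contact_force: [-0.1, -0.4, -4.1]
opening: 0.676
```

Run:
```python
from h import *
F=[]
for i in range(3):
    F.append(sensors.get_state()["contact_force"]); im=optics.read_camera("wrist")
print(np.round(F,2)); cv2.imwrite("pics/w2.png",im); rel(.6505,.051,.2,77)
```

```text
[[-0.13 -0.43 -4.09]
 [-0.2  -0.08 -4.17]
 [ 0.04 -0.06 -4.42]]
t 5.975 pos [0.6506 0.0508 0.0679] jaw 134.47 F [-0.24  0.12 -5.01] open 0.671
tool cm [-13.21   0.03  -0.  ] turn 1.003
```

View pics/w2.png

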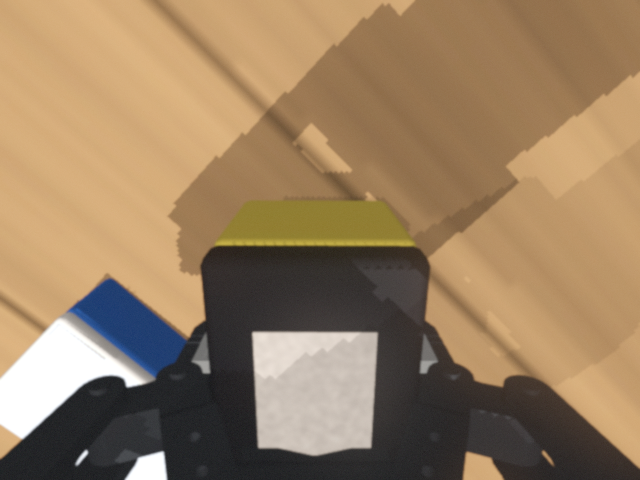

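The wrist view shows the box held level, with its label at (315,390). The lift force is about 4 to 5 N, so this is the full box and it goes to the green tray.

Call:
{"name": "arm_command", "arguments": {
  "increments": [
    [[-1,0,0,0.1],[-1.5,0,0,0.17],[-1.5,0,0,0.17],[-0.5,0,0,0.17],[0,0,0,0.17],[0,0,0,0.13],[0,0,0,0.08],[0,-2,-0.2,0],[0,-4,-0.4,0],[0,-5,-0.6,0],[0,-5.5,-0.6,0],[0,-5.5,-0.6,0],[0,-5,-0.6,0],[0,-4,-0.4,0],[0,-2.2,-0.2,0],[0,-1,-0.1,0],[0,0,0,0]]
  ]
}}

```text
time: 8.1
eef_pos: [0.5421, -0.2754, 0.1132]
tcp_rot: [0.076, 0.703, -0.075, 0.703]
contact_force: [-0.8, -0.1, -5.5]
opening: 0.676
```

Run:
```python
from h import *
im=optics.read_camera("top"); cv2.imwrite("pics/t3.png",im); 
for c in["scene","top"]:
    if c=="scene": optics.read_camera(c)
    for d in optics.place_of(c,"tray_full"): print(d,hit(c,d["at"],0))
rel(.537,-.274,.027,77)
```

```text
{'at': [373.1, 233.2], 'conf': 0.78} [ 0.53142662 -0.28146654  0.        ]
{'at': [241.3, 490.2], 'conf': 0.62} [ 0.53760595 -0.2794214   0.        ]
t 8.3 pos [ 0.5425 -0.2742  0.1132] jaw 77.85 F [ 0.48 -0.19 -4.66] open 0.673
tool cm [ 8.62 -0.1  -0.54] turn 0.015
```

View pics/t3.png

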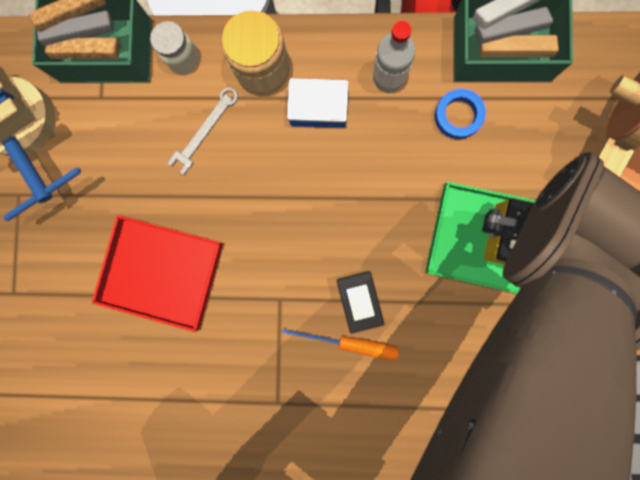

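The top view shows the held box over the green tray, near (500,235). I'll lower it slowly.

Call:
{"name": "arm_command", "arguments": {
  "increments": [
    [[1,0,-0.3,0],[2,0,-0.2,0],[2,0,0,0],[1.5,0,0,0],[0.8,0,0,0],[0.4,0,0,0],[0.3,0,0,0],[0.3,0,0,0],[0.2,0,0,0],[0,0,0,0],[0,0,0,0]]
  ]
}}

```text
time: 9.68
eef_pos: [0.5374, -0.2746, 0.0285]
tcp_rot: [0.075, 0.703, -0.075, 0.703]
contact_force: [1.0, 0.1, -5.4]
opening: 0.672
```

Call:
{"name": "arm_command", "arguments": {
  "increments": [
    [[0.15,0,0,0],[0.15,0,0,0],[0,0,0,0]]
  ]
}}

```text
time: 10.05
eef_pos: [0.5372, -0.2745, 0.0252]
tcp_rot: [0.075, 0.703, -0.075, 0.703]
contact_force: [-0.6, -0.9, -4.7]
opening: 0.676
```

Call:
{"name": "arm_command", "arguments": {
  "increments": [
    [[0.1,0,0,0],[0.1,0,0,0],[0,0,0,0]]
  ]
}}

```text
time: 10.42
eef_pos: [0.5373, -0.2745, 0.0251]
tcp_rot: [0.075, 0.703, -0.075, 0.703]
contact_force: [-5.4, 3.3, 5.3]
opening: 0.668
```

Contact: the weight has gone from the wrist. Releasing gently, then rising.

Call:
{"name": "arm_command", "arguments": {
  "increments": [
    [[0,0,0,0],[0,0,0,0],[0,0,0,0],[0,0,0,0],[0,0,0,0],[0,0,0,0]]
  ],
  "grip": 8.5
}}

```text
time: 11.18
eef_pos: [0.5372, -0.2745, 0.0233]
tcp_rot: [0.075, 0.703, -0.075, 0.703]
contact_force: [0.4, -0.4, -0.6]
opening: 0.994
```

Call:
{"name": "arm_command", "arguments": {
  "increments": [
    [[-0.5,0,0,0],[-1.5,0,0,0],[-3,0,0,0],[-4,0,0,0],[-4,0,0,0],[-4,0,0,0],[-3,0,0,0],[0,0,0,0]]
  ]
}}

```text
time: 12.18
eef_pos: [0.5389, -0.2756, 0.2283]
tcp_rot: [0.074, 0.7, -0.077, 0.706]
contact_force: [-0.1, 0.2, -0.3]
opening: 0.995
```

Run:
```python
from h import *
cv2.imwrite("pics/s4.png",optics.read_camera("scene"))
rel(.4327,-.0527,.23,105.3)
```

```text
t 12.225 pos [ 0.5378 -0.2749  0.2255] jaw 77.75 F [ 0.93 -0.76  0.22] open 0.996
tool cm [ -0.53  19.48 -14.98] turn -0.481
```

View pics/s4.png

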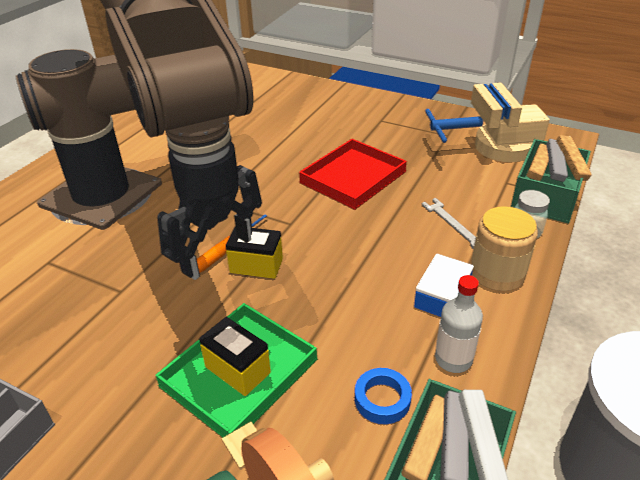

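The full box stands upright in the green tray at (235,355). Next is the second box.

Call:
{"name": "arm_command", "arguments": {
  "increments": [
    [[0,3.25,-2.5,0],[0,3.25,-2.5,0],[0,3.25,-2.5,0],[0,3.25,-2.5,0],[0,3.25,-2.5,0],[0,3.25,-2.5,0],[0,0,0,-0.16],[0,0,0,-0.16],[0,0,0,-0.16],[0,0,0,0]]
  ]
}}

```text
time: 13.48
eef_pos: [0.4311, -0.0518, 0.2217]
tcp_rot: [-0.093, 0.702, 0.094, 0.7]
contact_force: [0.5, -0.5, -0.2]
opening: 1.0
```

Run:
```python
from h import *
s=sensors.get_state()
im=optics.read_camera("wrist"); cv2.imwrite("pics/w5.png",im)
lab=(im.min(2)>130).astype(np.uint8); cs,_=cv2.findContours(lab,0,1)
for c in cs:
    if cv2.contourArea(c)<400: continue
    w=np.array([hit("wrist",[y,x],.07,s)[:2] for x,y in c[:,0]]); print(cv2.minAreaRect((w*1000).astype(np.float32)))
rel(.4327,-.0527,.018,105.3)
```

```text
((540.769287109375, -265.4291687011719), (55.291587829589844, 20.272375106811523), 1.7820254564285278)
((432.3372802734375, -50.9294319152832), (48.86762237548828, 31.626623153686523), 15.118338584899902)
t 13.525 pos [ 0.4313 -0.0519  0.222 ] jaw 105.09 F [-0.47 -0.84 -0.3 ] open 0.994
tool cm [20.4  -0.15  0.16] turn -0.004
```

View pics/w5.png

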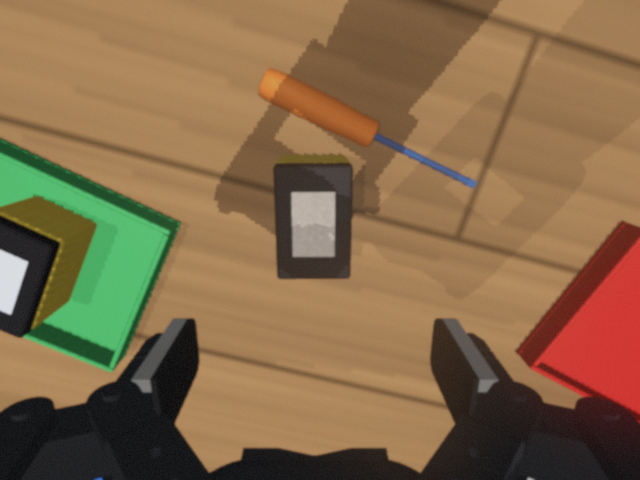

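The wrist view shows the near box centred, with its label at (314,225). The screwdriver is clear of the finger paths. Going down.

Call:
{"name": "arm_command", "arguments": {
  "increments": [
    [[4,0,0.1,0],[4,0,0,0],[4,0,0,0],[4,0,0,0],[2,0,0,0],[1.5,0,0,0],[0.8,0,0,0],[0,0,0,0]]
  ]
}}

```text
time: 14.52
eef_pos: [0.433, -0.0519, 0.0202]
tcp_rot: [-0.094, 0.701, 0.094, 0.701]
contact_force: [-0.3, -0.0, 0.9]
opening: 1.001
```

Call:
{"name": "arm_command", "arguments": {
  "increments": [
    [[0,0,0,0],[0,0,0,0],[0,0,0,0],[0,0,0,0],[0,0,0,0],[0,0,0,0],[0,0,0,0]]
  ],
  "grip": 5.0,
  "grip_force": 50
}}

```text
time: 15.4
eef_pos: [0.434, -0.0522, 0.0214]
tcp_rot: [-0.094, 0.7, 0.093, 0.701]
contact_force: [-0.9, 0.5, 5.9]
opening: 0.673
```

Call:
{"name": "arm_command", "arguments": {
  "increments": [
    [[-0.5,0,0,0],[-1,0,0,0],[-1.5,0,0,0],[-2,0,0,0],[-2,0,0,0],[-1.5,0,0,0],[-0.5,0,0,0],[0,0,0,0],[0,0,0,0],[0,0,0,0]]
  ]
}}

```text
time: 16.65
eef_pos: [0.4325, -0.0517, 0.1095]
tcp_rot: [-0.094, 0.701, 0.094, 0.7]
contact_force: [0.1, -0.5, -0.4]
opening: 0.674
```

Run:
```python
from h import *
F=[]
for i in range(3):
    F.append(sensors.get_state()["contact_force"]); im=optics.read_camera("wrist")
print(np.round(F,2)); cv2.imwrite("pics/w6.png",im); rel(.473,.299,.1,76)
```

```text
[[ 0.09 -0.48 -0.44]
 [-0.5   0.58 -0.49]
 [ 0.22  0.56 -1.41]]
t 16.8 pos [ 0.4328 -0.0518  0.1099] jaw 105.25 F [-1.57  0.15 -0.7 ] open 0.671
tool cm [ 1.   32.78 13.11] turn 0.511
```

View pics/w6.png

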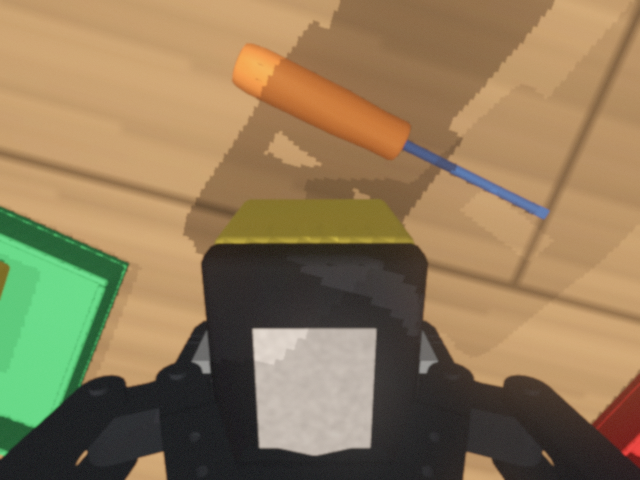

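This lift feels about 0.8 N, so the box is empty, and it is held level. It goes to the red tray.

Call:
{"name": "arm_command", "arguments": {
  "increments": [
    [[0,2,0.8,0],[0,4,1.6,0],[0,5,2,0],[0,5.2,2.1,0],[0,5.2,2.1,0],[0,5,2,0],[0,3.6,1.4,0],[0,2,0.8,0],[0,0.8,0.3,0],[0,0,0,0.1],[0,0,0,0.16],[0,0,0,0.15],[0,0,0,0.1],[0,0,0,0]]
  ]
}}

```text
time: 18.55
eef_pos: [0.4732, 0.2979, 0.1102]
tcp_rot: [0.086, 0.702, -0.086, 0.702]
contact_force: [-1.0, -0.3, -1.1]
opening: 0.671
```

Run:
```python
from h import *
cv2.imwrite("pics/s7.png",optics.read_camera("scene"))
rel(.473,.299,.027,76)
```

```text
t 18.6 pos [0.4732 0.298  0.1102] jaw 76.06 F [ 0.11 -0.43 -0.73] open 0.677
tool cm [ 8.32  0.09 -0.04] turn 0.001
```

View pics/s7.png

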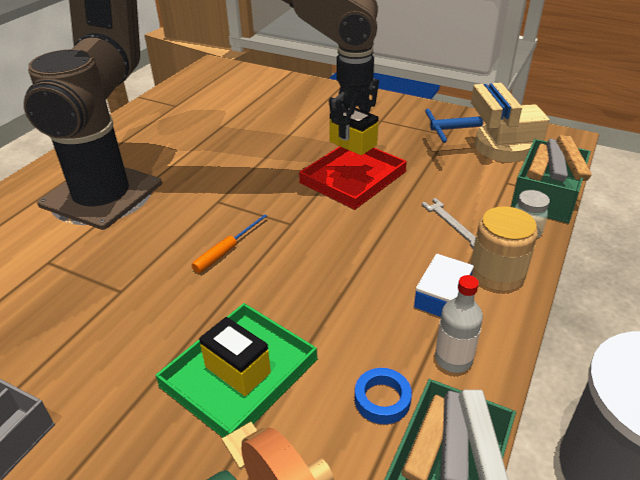

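The box hangs over the red tray at (355,130). Lowering.

Call:
{"name": "arm_command", "arguments": {
  "increments": [
    [[1,0,0,0],[2,0,0,0],[2,0,0,0],[1.5,0,0,0],[0.7,0,0,0],[0.3,0,0,0],[0.3,0,0,0],[0.2,0,0,0],[0.15,0,0,0],[0.15,0,0,0],[0,0,0,0],[0,0,0,0]]
  ]
}}

```text
time: 20.1
eef_pos: [0.4731, 0.2991, 0.0274]
tcp_rot: [0.086, 0.702, -0.086, 0.702]
contact_force: [-0.9, -1.0, -1.4]
opening: 0.673
```

Call:
{"name": "arm_command", "arguments": {
  "increments": [
    [[0.1,0,0,0],[0.1,0,0,0],[0,0,0,0]]
  ]
}}

```text
time: 20.48
eef_pos: [0.4732, 0.2991, 0.0264]
tcp_rot: [0.086, 0.702, -0.086, 0.702]
contact_force: [-2.4, -1.3, 5.8]
opening: 0.672
```

Contact made. Releasing and rising.

Call:
{"name": "arm_command", "arguments": {
  "increments": [
    [[0,0,0,0],[0,0,0,0],[0,0,0,0],[0,0,0,0],[0,0,0,0],[0,0,0,0]]
  ],
  "grip": 8.5
}}

```text
time: 21.22
eef_pos: [0.4731, 0.299, 0.0253]
tcp_rot: [0.086, 0.702, -0.086, 0.702]
contact_force: [-0.2, -0.1, -0.9]
opening: 0.997
```

Call:
{"name": "arm_command", "arguments": {
  "increments": [
    [[-0.5,0,0,0],[-1.5,0,0,0],[-3,0,0,0],[-4,0,0,0],[-4,0,0,0],[-4,0,0,0],[0,4,0,0],[0,5,0,0],[0,5,0,0],[0,5,0,0],[0,0,0,0],[0,0,0,0]]
  ]
}}

```text
time: 22.72
eef_pos: [0.5188, 0.4832, 0.1959]
tcp_rot: [0.086, 0.702, -0.086, 0.702]
contact_force: [-0.3, -0.1, -0.2]
opening: 0.997
```

Run:
```python
from h import *
for c in ["top","scene"]:
    im=optics.read_camera(c); cv2.imwrite(f"pics/{c}8.png",im)
    for q,z in [("box_a_center",.04),("tray_full",0),("tray_empty",0)]:
        for d in optics.place_of(c,q): print(c,q,d,hit(c,d["at"],z).round(4))
rel(.473,.299,.027,76)
```

```text
top box_a_center {'at': [272.4, 152.7], 'conf': 0.91} [0.4738 0.2999 0.04  ]
top tray_full {'at': [241.8, 494.7], 'conf': 0.62} [ 0.5369 -0.2871  0.    ]
scene box_a_center {'at': [162.1, 353.4], 'conf': 0.79} [0.4734 0.2978 0.04  ]
scene tray_full {'at': [372.0, 234.0], 'conf': 0.76} [ 0.5314 -0.2791  0.    ]
scene tray_empty {'at': [176.8, 355.0], 'conf': 0.86} [0.4769 0.3007 0.    ]
t 23.125 pos [0.5191 0.4829 0.1957] jaw 75.99 F [-0.1   0.29  0.03] open 0.998
tool cm [ 16.87 -18.96  -0.03] turn -0.0
```

View pics/scene8.png

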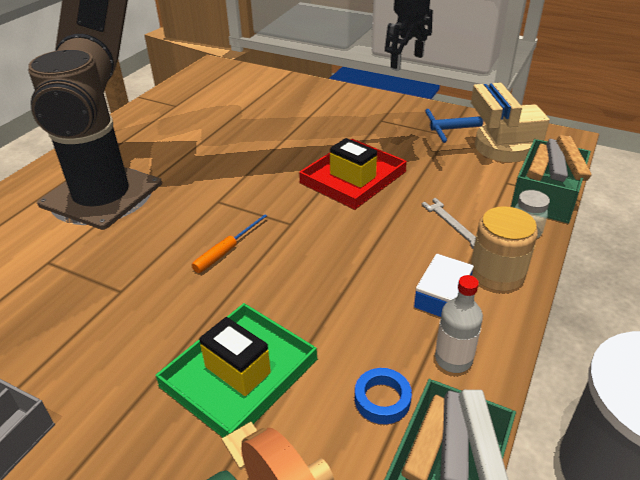

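View pics/top8.png

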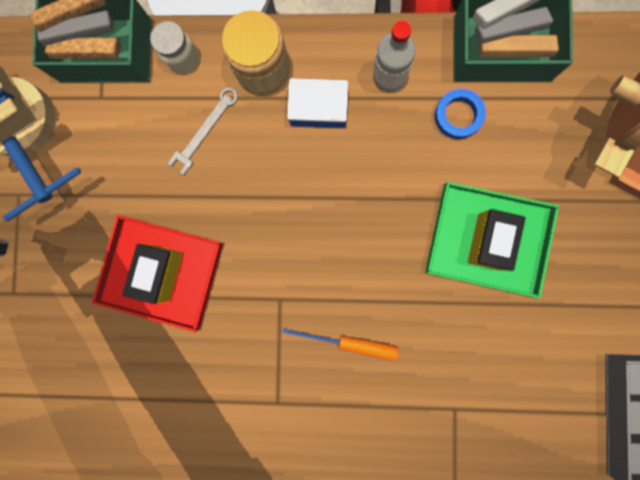

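Both boxes stand upright and centred in their trays: top view (148,273) in red and (500,240) in green. The arm is clear, so I'm handing in.

```bash
python3 -c "
from plant import ctrl; print(ctrl.sign_off())"
```

```text
the job is handed in; nothing more can be done
None
```

I put the full box in the green tray and the empty one in the red tray, and handed the job in at about 23 s. Sign-off gives no verdict, so I don't have a confirmed pass.

- **Which is which:** the box farther from the robot pulled about 4 to 5.5 N when lifted, so it is the full one. The nearer box pulled about 0.4 to 1.4 N, so it is the empty one.
- **Setting down:** I lowered each box until the wrist force showed it touching the tray floor. Only then did I open the gripper.
- **Last checks:** the final top and scene pictures show both boxes upright near the tray centres, with the arm clear and the gripper empty. The networks put the empty box within about 4 mm of the red tray's centre.
- **Misses and disagreements:**
    - In the last pictures the networks did not report the full box at all, and the top camera missed the red tray. I judged the full box by eye and from its release point of (0.537, -0.275).
    - Estimates of the green tray's centre differed by up to about 15 mm, well inside the 70 and 85 mm allowed.

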